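# Find the bead-box lid that rocks and press it home

## Task

One of the four bead-box lids is not pressed home, though all look alike: feel them one by one with a gentle press near a short end until you find the one that rocks, then press that one down firmly at its middle until it is fully home. Do not press hard on the lids that are already shut, and lift nothing. Leave everything else where it stands, and finish clear of the boxes.

Things in the scene. Friction and masses are not known exactly. Their poses are not given: they have to be found in the camera images.
- lid_a (a point): one of four alike grey lids, 104 x 66 mm, on fixed bead boxes; point: centre of its top face, x along the long side, z up out of it. All four look the same and rest level; any may be the loose one. Tops lie 52 to 79 mm above the table: the boxes' feet differ, so height does not tell. A flat white dot, 26 mm, marks each middle
- lid_b (a point): one of four alike grey lids, 104 x 66 mm, on fixed bead boxes; point: centre of its top face, x along the long side, z up out of it. Of all four: a shut one sinks level on springs wherever it is pressed, 1 mm per 1.5 N, and springs back; more than 6.5 mm (10 N) forces its catch and spoils the job
- lid_c (a point): one of four alike grey lids, 104 x 66 mm, on fixed bead boxes; point: centre of its top face, x along the long side, z up out of it. Of all four: the loose one, pressed with 1 to 4 N at 30 to 45 mm from the middle along x, dips 3 to 5 mm there, its other end rises (tilt 0.12 rad), and it springs level again
- lid_d (a point): one of four alike grey lids, 104 x 66 mm, on fixed bead boxes; point: centre of its top face, x along the long side, z up out of it. Of all four: the loose one, pressed at its middle, resists up to about 12 N, then goes 5 mm straight down to a firm stop and stays (push with 14 to 25 N)
- thread_cone: cone of beige thread, 62 mm across the foot, 105 mm tall, standing; origin on its underside, near the middle; not part of the job
- snips: blue-handled thread snips lying flat, 115 x 28 mm, 6 mm high; origin on its underside, near the middle; not part of the job
- sequin_jar: little glass jar with metal cap, 34 mm across, 42 mm tall; origin on its underside, near the middle; not part of the job
- hook_pen: wooden beading hook lying down, 118 mm long, 10 mm thick; origin on its underside, near the middle; not part of the job
- bobbin: aluminium bobbin, 22 mm across, 12 mm tall; origin on its underside, near the middle; not part of the job
- thimble: steel thimble, 20 mm across, 22 mm tall; origin on its underside, near the middle; not part of the job
- tape_case: round white tape-measure case, 48 mm across, 16 mm high; origin on its underside, near the middle; not part of the job
Things that resemble listed ones, but are neither listed nor needed, are in the scene too. Several things have the shape of the sequin_jar; the one meant has the colours described above.

How it is judged:
On the way, in this order (a step that is already met when the one before it is completed fails the run):
1. the loose lid is felt to rock: a press near one end tilts it by more than 0.05 rad (angle between any of lid_a, lid_b, lid_c, lid_d's own z axis and vertical above 0.05 rad), for 0.1 s.
2. the same lid is pressed down level to its stop (((distance of lid_a from where it was at the start of the episode between 0.004 and 0.0065 m and angle between lid_a's own z axis and vertical below 0.03 rad) or (distance of lid_b from where it was at the start of the episode between 0.004 and 0.0065 m and angle between lid_b's own z axis and vertical below 0.03 rad) or (distance of lid_c from where it was at the start of the episode between 0.004 and 0.0065 m and angle between lid_c's own z axis and vertical below 0.03 rad) or (distance of lid_d from where it was at the start of the episode between 0.004 and 0.0065 m and angle between lid_d's own z axis and vertical below 0.03 rad))), for 0.2 s.
At the end, for the whole second after the job is handed in: The loose lid is 4 to 6.5 mm below where it started (home is 5 mm) and level within 0.03 rad, the three shut lids are back within 1.5 mm of their places, and every other thing is within 25 mm of its start, the cone and the jar upright (((distance of lid_a from where it was at the start of the episode between 0.004 and 0.0065 m and angle between lid_a's own z axis and vertical below 0.03 rad and distance of each of lid_b, lid_c, lid_d from where it was at the start of the episode below 0.0015 m) or (distance of lid_b from where it was at the start of the episode between 0.004 and 0.0065 m and angle between lid_b's own z axis and vertical below 0.03 rad and distance of each of lid_a, lid_c, lid_d from where it was at the start of the episode below 0.0015 m) or (distance of lid_c from where it was at the start of the episode between 0.004 and 0.0065 m and angle between lid_c's own z axis and vertical below 0.03 rad and distance of each of lid_a, lid_b, lid_d from where it was at the start of the episode below 0.0015 m) or (distance of lid_d from where it was at the start of the episode between 0.004 and 0.0065 m and angle between lid_d's own z axis and vertical below 0.03 rad and distance of each of lid_a, lid_b, lid_c from where it was at the start of the episode below 0.0015 m)) and distance of each of thread_cone, snips, sequin_jar, hook_pen, bobbin, thimble, tape_case from where it was at the start of the episode below 0.025 m and angle between each of thread_cone, sequin_jar's own z axis and vertical below 0.3 rad); the robot touches nothing.
It fails at once if a lid is pressed down more than 6.5 mm (a shut one by some 10 N; the loose one stops at 5 mm), or lifted so far (distance of any of lid_a, lid_b, lid_c, lid_d from where it was at the start of the episode above 0.0065 m).
It fails at once if a bystander is moved or lifted more than 25 mm, or the cone or jar tipped (distance of any of thread_cone, snips, sequin_jar, hook_pen, bobbin, thimble, tape_case from where it was at the start of the episode above 0.025 m or angle between any of thread_cone, sequin_jar's own z axis and vertical above 0.3 rad).
It also fails if it takes over 64 s, if anything falls off the work surface, if the arm or the gripper's body presses on something with over 40 N, if the wrist force passes 120 N, or if a joint passes its speed limit or range.

## Robot

A 6-joint arm with a two-finger parallel gripper is mounted at the origin on the work surface. World frame = base frame: x ahead of the robot, y to its left, z up, the work surface at z = 0. Lengths are in m, angles in rad, forces in N, time in s.
With the tool pointing down it reaches from about 0.25 to 0.775 m from the base axis. Payload 4 kg.
Tool frame: the origin (TCP) lies midway between the tips of the shut fingers; the grasp point (between the pads) lies 19 mm behind it; z points along the fingers, y is the line along which they close (so a half turn about z gives the same grasp; the last joint's range is limited). The gripper opens to 85 mm and grips with 20 to 120 N. Pads are 22 mm wide; open, the fingers measure 114 mm over their backs; the gripper's body (76 mm by 85 mm) begins 54 mm behind the grasp point. The pads swing forward as they close: fully open they stand 13 mm farther back than shut.
Start: joints at [-0.103, 0.087, 1.371, -0, 1.684, -0.103], TCP at [0.55, -0, 0.231] pointing down, gripper open.
Joint ranges: [-3.1, 3.1], [-0.76, 2.03], [0.27, 2.55], [-1.08, 4.22], [0.17, 2.65], [-2.57, 2.57]. Speed limits (rad/s): [2.79, 2.79, 3.14, 3.14, 3.14, 3.14].

## Interface

Orientations are given as a unit quaternion [x, y, z, w].
In Python, from bench import arm gives the robot as it stands. The module is installed in compiled form; this text tells all that it offers. Calls block until the motion is done:
- arm.move_to(position, orientation): joint-space move of the TCP to a pose.
- arm.move_l(position, frame=None, feed=0.15, until_force=None): straight line of the TCP; frame=None keeps the orientation; feed is the mean speed in m/s. With until_force (N) it stops when the force on the tool has changed by that much, and returns True; else False.
- arm.goto_joints(angles): joint-space move.
- arm.command_gripper(opening, squeeze=None): finger opening in m; squeeze is the grip in N (None keeps the last); returns when the fingers have stopped.
- arm.dwell(seconds).
- arm.inverse_kinematics(position, orientation): joint angles nearest the present ones, or None.
- arm.snapshot(name): name is "scene" or "side" or "wrist"; returns the picture (400x640x3 uint8, blue, green, red); there is no depth.
- arm.calibration(name): a dict with "fx", "fy", "cx", "cy" (pixels), "cam_to_world" (4x4, takes a point from camera to world coordinates). Camera axes: x right, y down, z forward; pixel columns grow to the right and rows downward; lengths in m; the calibration is good to about 2 mm. A picture is of the moment at which its call begins: read the wrist's pose just before it. calibration takes no time and is no camera call; for the wrist camera it gives the pose at the moment of the call.
A pose or a line that the arm cannot do raises arm.MotionError and nothing moves.
- arm.hand_in(): hands the job in; it is judged then, once.
Trained networks look in the newest picture that a camera, given by its name, has taken for a name from the list of things; names that differ only in an ending like _2 or _b are one class to them, and where a whole thing is asked for, a point or a joint stands for the part that bears it (a point fixed in the world has none). Each returns a list of dicts, best first, with "p" (0 to 1); they miss things now and then, are a little off and sometimes report something else, mostly with a low value. They report only what shows in the picture. A call takes as long as a camera call. They do not tell look-alikes from the thing itself.
- arm.outline_of(thing, camera): "pixels" (400x640 bool, what is visible of it) and "centre" ([row, column] in pixels, amid what is visible of it).
Readings, each from a call of its own:
- arm.read_time_s(): time.
- arm.read_joints(): joint angles.
- arm.read_joint_velocities(): joint speeds.
- arm.read_effort(): joint torques, N m.
- arm.read_eef_pos(): TCP position.
- arm.read_tool_rot(): TCP orientation.
- arm.read_force(): force on the tool from outside, world axes, zero at the start.
- arm.read_moment(): the same for the moment, N m.
- arm.read_gripper_width(): finger opening in m.
- arm.read_finger_force(): force on a finger pad.
Only numpy, scipy, OpenCV 4.12 (cv2) and the standard library are available. Lean on these libraries where they do the work, as an engineer would, in place of code of your own. Each camera call takes 0.05 s, during which the arm holds its last target. There are 200 camera calls.

## Working session

There is one attempt and no reset: what is moved stays moved. The work goes in short steps, each a Python script; the robot and the scene stay as the last script left them, time stands still between calls to the robot, and variables do not carry over. Pictures are saved under pics/ and viewed, at most 10 in all, crops included, and the job is handed in when it is done.

```bash
mkdir -p pics; python3 - <<'E'
from bench import arm
import cv2,numpy as np
for n in("scene","side"):
    im=arm.snapshot(n); cv2.imwrite(f"pics/{n}1.png",im)
    c=arm.calibration(n); print(n,c["fx"],c["cx"],c["cy"],np.round(c["cam_to_world"],3).tolist())
    for d in arm.outline_of("lid_a",n): print(d["p"],d["centre"],d["pixels"].sum())
print(arm.read_tool_rot())
E
```

```text
scene 446.06158443414216 317.3613994689616 198.9399193204234 [[0.764, 0.396, -0.509, 1.034], [0.645, -0.458, 0.612, -0.587], [0.008, -0.796, -0.606, 0.662], [0.0, 0.0, 0.0, 1.0]]
0.8 [213.0, 362.3] 1030
0.78 [200.5, 277.6] 987
0.75 [158.7, 344.7] 774
0.55 [260.2, 197.2] 1639
side 383.9697650950471 318.3312833267206 198.5918301144767 [[-0.9, -0.217, 0.378, 0.202], [-0.436, 0.469, -0.768, 0.717], [-0.01, -0.856, -0.517, 0.577], [0.0, 0.0, 0.0, 1.0]]
0.72 [219.4, 280.1] 688
0.66 [212.9, 361.2] 804
0.62 [175.6, 381.3] 452
0.57 [276.3, 314.0] 1510
[ 7.07106956e-01  7.07106306e-01 -4.07525412e-04 -5.07966224e-04]
```

View pics/scene1.png

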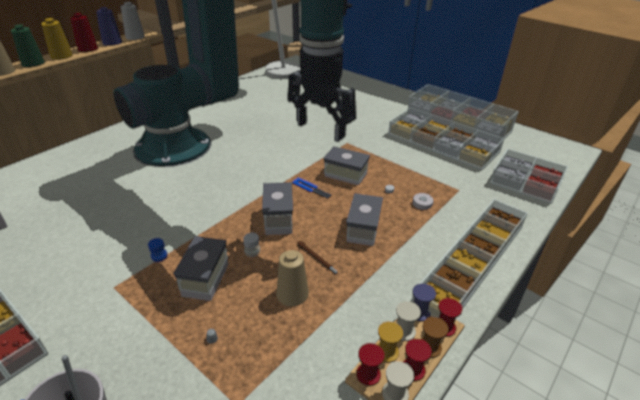

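View pics/side1.png

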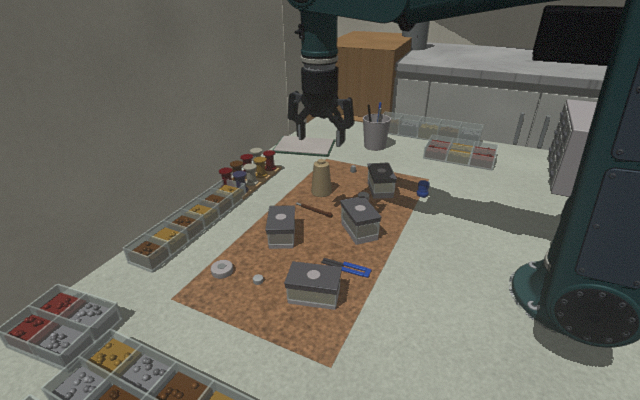

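The scene shows four grey lids with white dots at about (201,256), (278,196), (365,209) and (347,157) in column,row. In the side view they are at (381,172), (360,209), (281,216) and (313,275). Next I triangulate the dots and get the yaws from the outlines.

```bash
cat > loc.py <<'E'
from bench import arm
import cv2,numpy as np
def ray(c,u,v):
    T=np.array(c["cam_to_world"]); d=T[:3,:3]@[(u-c["cx"])/c["fx"],(v-c["cy"])/c["fy"],1]
    return T[:3,3],d/np.linalg.norm(d)
def onplane(c,u,v,z):
    o,d=ray(c,u,v); return (o+d*(z-o[2])/d[2])[:2]
def dot(g,mask):
    """Centroid of the brightest compact blob inside the lid's outline."""
    m=cv2.morphologyEx(mask.astype(np.uint8),cv2.MORPH_CLOSE,np.ones((9,9)))
    m=cv2.erode(m,np.ones((3,3)))
    v=g[m>0]; t=(np.median(v)+v.max())/2
    n,l,s,ce=cv2.connectedComponentsWithStats(((g>t)&(m>0)).astype(np.uint8))
    k=1+np.argmax(s[1:,4]); return ce[k],s[k,4]
E
python3 - <<'E'
from loc import *
import itertools
D={}
for n in("scene","side"):
    g=cv2.cvtColor(arm.snapshot(n),cv2.COLOR_BGR2GRAY); c=arm.calibration(n)
    D[n]=[(dot(g,d["pixels"]),d["pixels"]) for d in arm.outline_of("lid_a",n) if d["p"]>.4]
    D[n+"c"]=c
    print(n,[(np.round(x[0][0],1).tolist(),int(x[0][1])) for x in D[n]])
for (s,ms) in D["scene"]:
  for (t,mt) in D["side"]:
    o1,d1=ray(D["scenec"],*s[0]);o2,d2=ray(D["sidec"],*t[0])
    k=np.linalg.lstsq(np.c_[d1,-d2],o2-o1,rcond=None)[0]
    p1=o1+k[0]*d1;p2=o2+k[1]*d2;p=(p1+p2)/2;e=np.linalg.norm(p1-p2)
    if e<.012 and .03<p[2]<.1:
        out=[]
        for m,cn in((ms,"scenec"),(mt,"sidec")):
            v,u=np.nonzero(m); q=np.array([onplane(D[cn],a,b,p[2]) for a,b in zip(u,v)])*1000
            r=cv2.minAreaRect(q.astype(np.float32)); w,h=r[1]; a=r[2]+(90 if h>w else 0)
            out.append((np.round(r[0]).tolist(),round(max(w,h)),round(min(w,h)),round(a%180)))
        print(np.round(p,4),round(e,4),out)
im=arm.snapshot("wrist");cv2.imwrite("pics/w1.png",im)
c=arm.calibration("wrist");print(c["fx"],np.round(c["cam_to_world"],3).tolist())
for d in arm.outline_of("lid_a","wrist"): print(d["p"],d["centre"],d["pixels"].sum())
E
```

```text
scene [([346.4, 155.4], 45), ([200.3, 255.0], 97), ([365.0, 208.2], 70), ([277.0, 195.0], 65)]
side [([381.2, 170.0], 22), ([313.2, 273.9], 92), ([359.9, 207.5], 50), ([280.3, 216.2], 49)]
[0.4647 0.2108 0.059 ] 0.0002 [([471.0, 204.0], 108, 90, 12), ([460.0, 217.0], 106, 82, 16)]
[ 0.4788 -0.2636  0.0664] 0.0001 [([485.0, -267.0], 116, 72, 119), ([470.0, -246.0], 109, 66, 118)]
[0.6275 0.0626 0.0599] 0.0001 [([631.0, 55.0], 121, 68, 117), ([622.0, 71.0], 120, 66, 117)]
[ 0.4607 -0.0383  0.0714] 0.0 [([467.0, -44.0], 120, 65, 134), ([458.0, -30.0], 127, 76, 133)]
294.45078276632523 [[1.0, 0.0, -0.002, 0.55], [-0.0, -0.946, -0.323, 0.084], [-0.002, 0.323, -0.946, 0.374], [0.0, 0.0, 0.0, 1.0]]
0.93 [213.4, 238.6] 5391
0.62 [121.1, 397.6] 6508
0.57 [348.9, 258.6] 1549
0.48 [2.9, 197.6] 212
```

View pics/w1.png

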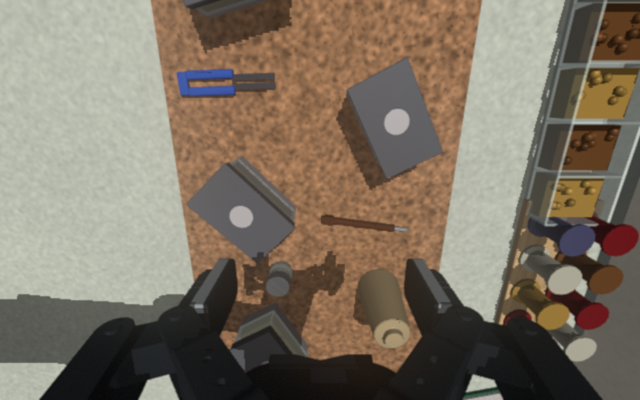

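The wrist view shows the top faces clearly: lid at (241,217) with its long side at about -40° and lid at (397,121) at about -66°, which agrees with the outlines. I feel the first lid with the fingers shut.

```bash
cat > press.py <<'E'
from loc import *
from scipy.spatial.transform import Rotation as R
L={"B":([.4607,-.0383,.0714],-42),"C":([.6275,.0626,.0599],-65),"D":([.4647,.2108,.059],14),"A":([.4788,-.2636,.0664],-61)}
def quat(a): return (R.from_euler("z",a,degrees=True)*R.from_quat([.5**.5,.5**.5,0,0])).as_quat()
def feel(k,off=.038):
    (x,y,z),a=L[k]; x+=off*np.cos(np.radians(a)); y+=off*np.sin(np.radians(a)); q=quat(a)
    arm.move_to([x,y,.14],q)
    arm.move_l([x,y,z+.010],feed=.1); arm.dwell(.2)
    f0=arm.read_force()[2]
    hit=arm.move_l([x,y,z-.006],feed=.01,until_force=.8)
    z0=arm.read_eef_pos()[2]; rec=[(0,round(arm.read_force()[2]-f0,2))]
    if hit:
        zc=z0
        for i in range(1,6):
            if rec[-1][1]>3.2: break
            arm.move_l([x,y,z0-.0006*i],feed=.01); arm.dwell(.1)
            rec.append((round((z0-arm.read_eef_pos()[2])*1e3,2),round(arm.read_force()[2]-f0,2)))
    print(k,hit,"z",round(z0,4),rec,"M",np.round(arm.read_moment(),2),"t",arm.read_time_s())
    return rec
def up():
    p=arm.read_eef_pos(); arm.move_l([p[0],p[1],.14],feed=.1)
E
python3 - <<'E'
from press import *
arm.command_gripper(0.0)
r=feel("B"); up(); print(arm.read_time_s(), arm.read_force())
E
```

```text
B True z 0.0679 [(0, np.float64(1.23)), (np.float64(0.61), np.float64(0.53)), (np.float64(1.14), np.float64(1.41)), (np.float64(1.4), np.float64(4.84))] M [0.09 0.24 0.01] t 5.0417
5.9333 [-0.16037097 -0.0561003   0.38407037]
```

B looks like it dipped and hit a tilt stop, since the force rose steeply and contact came 3.5 mm lower than seen. I compare it with C.

```bash
python3 - <<'E'
from press import *
feel("C"); up(); feel("D"); up()
E
```

```text
C True z 0.0581 [(0, np.float64(1.48)), (np.float64(0.42), np.float64(2.5)), (np.float64(1.03), np.float64(4.04))] M [ 0.02  0.15 -0.02] t 9.5083
D True z 0.0567 [(0, np.float64(1.27)), (np.float64(0.49), np.float64(1.89)), (np.float64(1.09), np.float64(2.75)), (np.float64(1.65), np.float64(4.03))] M [ 0.01  0.17 -0.  ] t 14.675
```

C and D are linear springs, so they are shut. I check A, then re-feel B with a picture taken while it is pressed.

```bash
python3 - <<'E'
from press import *
feel("A"); up(); feel("B")
im=arm.snapshot("side"); cv2.imwrite("pics/s2.png",cv2.resize(im[150:270,270:430],None,fx=4,fy=4)); up()
print(arm.read_time_s())
E
```

```text
A True z 0.0648 [(0, np.float64(2.42)), (np.float64(0.48), np.float64(2.61)), (np.float64(1.0), np.float64(4.48))] M [0.08 0.07 0.  ] t 20.3
B True z 0.0679 [(0, np.float64(2.31)), (np.float64(0.63), np.float64(2.08)), (np.float64(1.12), np.float64(3.93))] M [ 0.03 -0.    0.05] t 24.95
25.8833
```

View pics/s2.png

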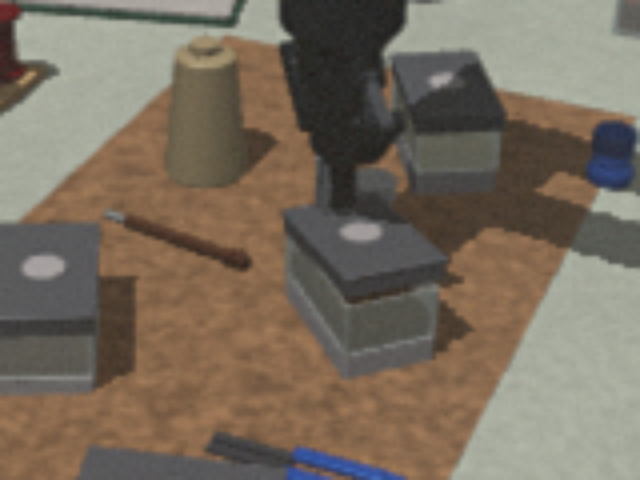

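The crop shows B (dot at (362,232)) tilted, with a brown gap under its near end at (385,290). B is the loose lid, so I press it at its middle.

```bash
python3 - <<'E'
from press import *
(x,y,z),a=L["B"]
arm.move_to([x,y,.14],quat(a)); arm.move_l([x,y,z+.006],feed=.1); arm.dwell(.2)
f0=arm.read_force()[2]
c=arm.move_l([x,y,z-.004],feed=.01,until_force=1.5); zc=arm.read_eef_pos()[2]
h=arm.move_l([x,y,zc-.010],feed=.01,until_force=16)
arm.dwell(.4)
print(c,zc,h,arm.read_eef_pos(),arm.read_force()[2]-f0)
up(); arm.move_l([x,y,.22]); arm.dwell(.3)
im=arm.snapshot("side"); cv2.imwrite("pics/s3.png",cv2.resize(im[150:310,250:430],None,fx=4,fy=3.6))
print(arm.read_time_s())
E
```

```text
True 0.07057642128566786 True [ 0.46066339 -0.03829459  0.06514835] 5.607105749492768
30.875
```

View pics/s3.png

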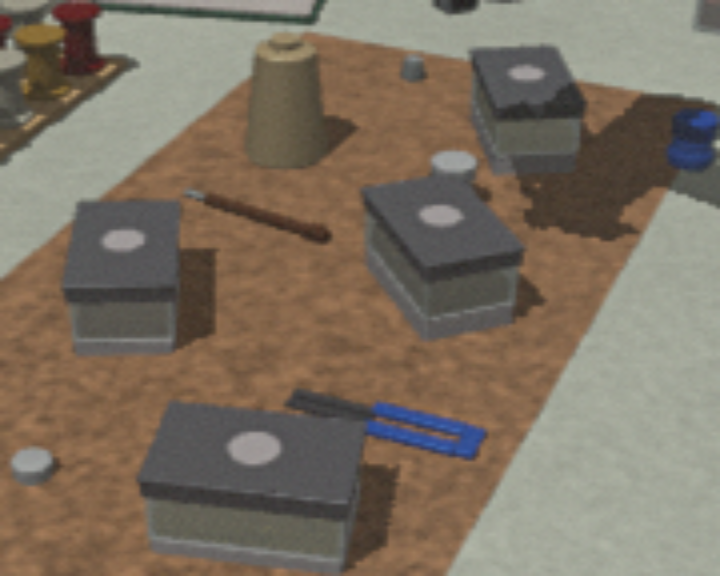

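Everything is level and in place. I check by a gentle touch that the lid stayed down.

```bash
python3 - <<'E'
from press import *
(x,y,z),a=L["B"]
arm.move_l([x,y,.08],feed=.15); arm.dwell(.2)
c=arm.move_l([x,y,.064],feed=.01,until_force=1.5); print(c,arm.read_eef_pos()[2])
h=arm.move_l([x,y,.060],feed=.01,until_force=15); arm.dwell(.3); print(h,arm.read_eef_pos()[2],arm.read_force())
arm.move_l([x,y,.22]); arm.dwell(.5); print(arm.read_time_s())
if c and h: arm.hand_in()
E
```

```text
True 0.06518172906714742
True 0.06516484222780225 [-0.16784635  0.30251327  5.50075312]
35.775
the job is handed in; nothing more can be done
```

The loose lid was the one at about (0.461, -0.038) m: it rocked when felt, went down 5.4 mm by the arm's reading when pressed at its middle, and a second touch found it still there and firm. The other three got only gentle presses of under 5 N, and I handed the job in at about 36 s with the arm clear; the verdict was not shown.

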